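# Clamp the counter-top cheese mill with a ratchet wrench

## Task

The cheese mill on the pizza counter is loose in its clamp: first lift the lidded jar out of the wrench's way and stand it upright on the bare counter, well clear of the swing of the handle. Then set the ratchet wrench on the toothed clamp nut and tighten the nut clockwise right up to its stop, swinging the handle back and forth between the two guard posts and leaving the wrench seated on the nut until it is tight. Finally lay the wrench flat in the shallow steel tray and let go; turn the nut only with the wrench, keep the gripper's fingers off the mill, and knock over or shift nothing else.

Things in the scene. Friction and masses are not known exactly. Their poses are not given: they have to be found in the camera images.
- wrench: loose steel ratchet wrench, 189 mm long, about 0.5 kg, lying flat. Origin on its underside below the middle of the black grip; x points along it to the round head, z up. Straight handle 20 mm wide (y), 13 to 35 mm above the underside, from x = -60 to +55 mm; grip it across at x = 0, 24 mm up (it balances about 25 mm towards the head)
- wrench_head (a point): centre of the wrench's head at underside level, 90 mm from the origin along x. Head 78 mm across, 32 mm high, open below, 27 mm bore through its top. Inside, a sprung toothed ring (3 to 5 N) drives the nut when the handle swings clockwise seen from above and clicks over its teeth on the way back; up to 22.5 degrees of play before it catches. Fits on the nut at any angle
- wrench_pommel (a point): centre of the top of the round pommel at the handle's tail: 24 mm across, 36 mm high, at x = -48 mm; it stands on the same level as the head's underside
- grater: the cheese mill and its clamp, fixed to the counter. Origin on the nut's axis at counter height; -x is its open front (towards the robot, turned up to 0.2 rad), z up. A steel bridge plate 86 x 116 mm, top at 66 mm, carries the dark toothed nut. Its base plate reaches forward to x = -50 mm; low feet (8 mm) run on to two guard posts
- nut_seat (a point): point on the nut's axis on top of the bridge plate, 66 mm up; axes as the mill's. The nut is 65 mm across, tooth tips 9 mm above this point. The wrench is seated when its skirt rests on the plate round the nut: wrench_head within 6 mm sideways and under 4 mm above this point, wrench level
- stud_tip (a point): tip of the fixed upright stud on the nut's axis, 112 mm above the counter; 22 mm thick, tapering to 8 mm over the last 14 mm; it passes through the bore of the wrench's head
- guard_left (a point): top centre of the left guard post, 20 mm across, 115 mm high, at (-71, +109) mm in the mill's frame. The posts stop the handle about 47 degrees either side of the mill's front (-x)
- guard_right (a point): top centre of the right guard post, the same, at (-71, -109) mm in the mill's frame
- housing_front (a point): middle of the top front edge of the mill's white housing, 65 mm behind the nut's axis; the housing is 100 mm high, 130 mm wide, 100 mm deep, with a round steel hopper on it up to 165 mm
- nut (a joint): angle of the toothed clamp nut, rad; grows clockwise seen from above (tightening). It starts anywhere from 0 to 0.6 and is tight at its stop at 2.7 (2.5 or more counts as tight). It stays where it is left; turning it takes about 0.9 N m (10 N at the wrench's grip, 90 mm from the axis)
- jaw_top (a point): centre of the top of the dark pressure plate under the bridge; it sinks by 12 mm in all as the nut goes from 0 to 2.7 and then sits on the mill's aluminium tongue, 36 mm above the counter
- jar: loose amber jar with a steel lid, 54 mm across, 110 mm high, about 0.22 kg, standing upright in front of the clamp in the way of the wrench's handle; origin under its centre, z up
- tray: shallow open steel tray, fixed, 265 (x) x 165 (y) x 20 mm high, walls and floor 4 mm; origin under its centre. It lies to one side of the mill and the wrench to the other, either way round
- mug: bystander: white cup, 74 mm across, 85 mm high, near the robot; origin under its centre
- can: bystander: food can, 74 mm across, 110 mm high; origin under its centre
- oil: bystander: green bottle, 64 mm across, 235 mm high; origin under its centre
- cheese: bystander: block of cheese 100 x 70 x 65 mm; origin under its centre
- handgrater: bystander: upright four-sided hand grater, foot 100 x 70 mm, 201 mm high with its handle; origin under its centre
- cups: bystander: stack of paper cups 80 mm across, 150 mm high; origin under its centre

How it is judged:
By the outcome, as a careful person would: the job done as asked, in the order asked, and still so for the second after the job is handed in, with the robot touching nothing.
It also fails if it takes over 72 s, if anything falls off the work surface, if the arm or the gripper's body presses on something with over 40 N, if the wrist force passes 120 N, or if a joint passes its speed limit or range.

## Robot

A 6-joint arm with a two-finger parallel gripper is mounted at the origin on the work surface. World frame = base frame: x ahead of the robot, y to its left, z up, the work surface at z = 0. Lengths are in mm, angles in rad, forces in N, time in s.
With the tool pointing down it reaches from about 325 to 750 mm from the base axis. Payload 7.6 kg.
Tool frame: the origin (TCP) lies between the finger pads; the fingertips stand 8 mm ahead of it and the grasp point (between the pads) lies 11 mm behind it; z points along the fingers, y is the direction in which the jaws open and shut (so a half turn about z gives the same grasp; the last joint's range is limited). The gripper opens to 85 mm and grips with 20 to 120 N. Pads are 22 mm wide; open, the fingers measure 114 mm over their backs; the gripper's body (76 mm by 85 mm) begins 54 mm behind the grasp point. The pads swing forward as they close: fully open they stand 13 mm farther back than shut.
Start: joints at [-1.215, 0.052, 1.401, -0, 1.689, -0.07], TCP at [216.877, -478.131, 239.323] pointing down, gripper open.
Joint ranges: [-2.9, 2.9], [-0.91, 2.17], [0.12, 2.37], [-1.06, 4.2], [0.26, 2.73], [-2.93, 2.93]. Speed limits (rad/s): [2.57, 2.57, 3.01, 3.14, 3.14, 3.14].

## Interface

Orientations are given as a unit quaternion [x, y, z, w].
In Python, from station import bot gives the robot as it stands. Calls block until the motion is done:
- bot.movep(position, orientation): joint-space move of the TCP to a pose.
- bot.line_to(position, ori=None, vel=150): straight line of the TCP; ori=None keeps the orientation; vel is the mean speed in mm/s.
- bot.movej(angles): joint-space move.
- bot.ungrasp() and bot.gripper_close(force=None): open the fingers fully, or close them until they stop; force is the grip in N (None keeps the last).
- bot.wait(seconds).
- bot.ik(position, orientation): joint angles nearest the present ones, or None.
- bot.read_camera(name): name is "scene" or "top" or "wrist"; returns a dict with "frame" (400x640x3 uint8, blue, green, red), "intrinsics" (3x3 intrinsics, pixels), "dist" ([k1, k2, p1, p2, k3] as OpenCV has them; the pictures are not rectified), "R" (3x3) and "t" (3): a world point X has camera coordinates R X + t. Camera axes: x right, y down, z forward; pixel columns grow to the right and rows downward; lengths in mm; the calibration is good to about 2 mm. A picture is of the moment at which its call begins. There is no depth.
A pose or a line that the arm cannot do raises bot.MotionError and nothing moves.
- bot.sign_off(): hands the job in, once; it reports no verdict.
Readings, each from a call of its own:
- bot.read_t(): time.
- bot.read_q(): joint angles.
- bot.read_qd(): joint speeds.
- bot.read_effort(): joint torques, N m.
- bot.read_tcp_pos(): TCP position.
- bot.read_ee_rot(): TCP orientation.
- bot.read_force(): force on the tool from outside, world axes, zero at the start.
- bot.read_wrist_torque(): the same for the moment, N m.
- bot.read_gripper_width(): finger opening in mm.
Only numpy, scipy, OpenCV 4.12 (cv2) and the standard library are available. Lean on these libraries where they do the work, as an engineer would, in place of code of your own. Each camera call takes 0.05 s, during which the arm holds its last target. There are 200 camera calls.

## Working session

There is one attempt and no reset: what is moved stays moved. The work goes in short steps, each a Python script; the robot and the scene stay as the last script left them, time stands still between calls to the robot, and variables do not carry over. Pictures are saved under pics/ and viewed, about 8 in all and at most 12, crops included, and the job is handed in when it is done.

```bash
ls; mkdir -p pics; cat > h.py <<'E'
import numpy as np, cv2, pickle
from station import bot
from scipy.spatial.transform import Rotation as Ro
def snap(n,f):
    c=bot.read_camera(n); cv2.imwrite(f'pics/{f}.png',c['frame']); pickle.dump(c,open(f'pics/{f}.pkl','wb')); return c
def ld(f): return pickle.load(open(f'pics/{f}.pkl','rb'))
def unproj(c,uv,z):
    p=cv2.undistortPoints(np.array([[uv]],float),c['intrinsics'],c['dist'])[0,0]
    R,t=np.array(c['R']),np.array(c['t']).ravel(); o=-R.T@t; d=R.T@np.array([p[0],p[1],1])
    return o+d*(z-o[2])/d[2]
def proj(c,X):
    return cv2.projectPoints(np.atleast_2d(np.array(X,float)),cv2.Rodrigues(np.array(c['R']))[0],np.array(c['t'],float),c['intrinsics'],c['dist'])[0][:,0]
def down(yaw):  # tool z down; jaw (y) axis direction: see R
    # tool x at angle yaw in world, y = z cross x with z down
    cx=np.array([np.cos(yaw),np.sin(yaw),0]); z=np.array([0,0,-1.]); y=np.cross(z,cx)
    return Ro.from_matrix(np.column_stack([cx,y,z])).as_quat()
E
python3 - <<'E'
from h import *
for n in('scene','top'):
    c=snap(n,n+'0'); print(n,-np.array(c['R']).T@np.array(c['t']).ravel())
print(bot.read_ee_rot(),bot.read_t(),bot.read_force())
E
```

```text
pics
scene [1347.91327507  150.76460629 1240.90499705]
top [ 371.4360827    6.6398492 1697.7603368]
[ 9.77420982e-01  2.11300140e-01 -1.09682428e-04 -6.81007081e-04] 0.1 [ 0.09582969 -0.12051343  0.18762136]
```

View pics/top0.png

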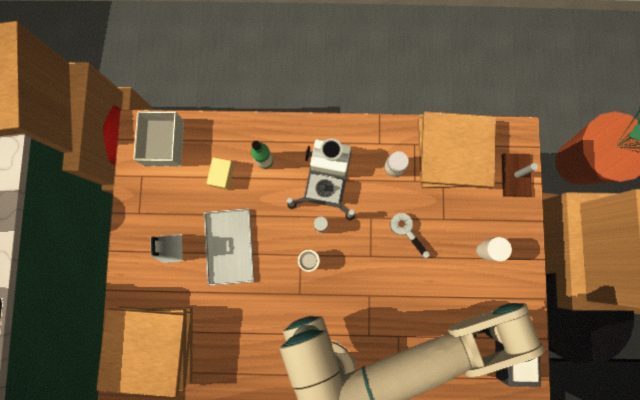

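View pics/scene0.png

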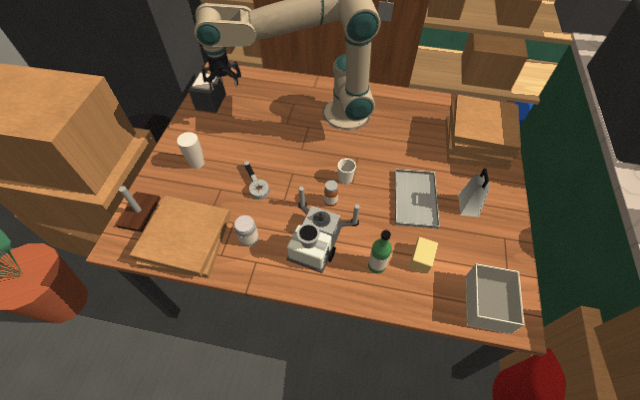

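The top view shows the mill near (325,187), the guard posts at (291,203) and (351,214), the jar at (321,224), the wrench from (401,224) to (426,254), the tray at (229,246) and the mug at (309,261). I'll enlarge this area.

```bash
python3 - <<'E'
from h import *
c=ld('top0'); im=c['frame']
cr=cv2.resize(im[130:290,195:435],None,fx=3.33,fy=3.33,interpolation=cv2.INTER_CUBIC)
for i in range(0,240,20): cv2.putText(cr,str(195+i),(int(i*3.33),10),0,.35,(0,0,255),1); cv2.line(cr,(int(i*3.33),12),(int(i*3.33),18),(0,0,255),1)
for i in range(0,160,20): cv2.putText(cr,str(130+i),(0,int(i*3.33)+4),0,.35,(0,0,255),1)
cv2.imwrite('pics/top0c.png',cr)
E
```

```text
(no output)
```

View pics/top0c.png

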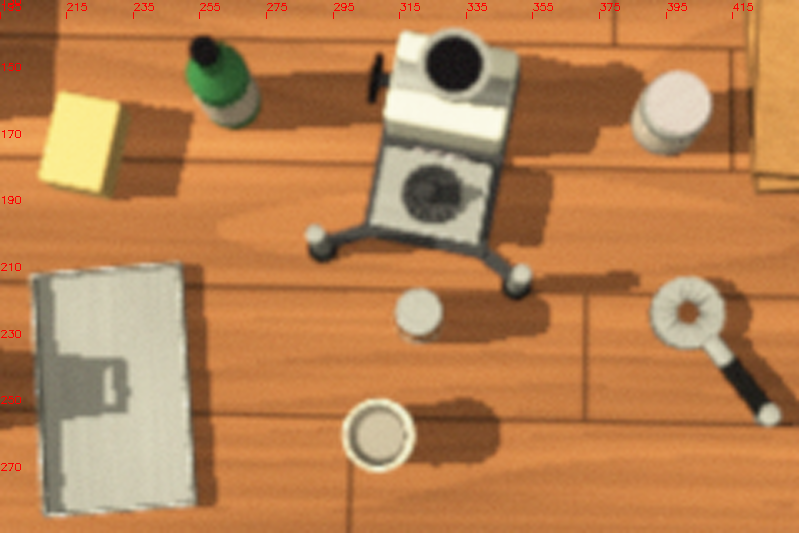

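The crop shows these points in full-image pixels: left post top (289.6,200.3), right post top (350.9,212.0), jar lid (320.8,223.7), wrench bore (401.6,223.7), pommel (425.9,254.0), nut (324.7,188), tray centre (229,247) and mug (308.5,260).

```bash
python3 - <<'E'
from h import *
c=ld('top0'); P=lambda x,y,z:unproj(c,(195+x/3.33-.35,130+y/3.33-.35),z)[:2]
gl,gr=P(315,234,115),P(519,273,115)
print('gl',gl,'gr',gr,np.linalg.norm(gl-gr),'(218)')
d=(gl-gr)/np.linalg.norm(gl-gr); fx=np.array([d[1],-d[0]]); yaw=np.arctan2(fx[1],fx[0])
print('yaw',yaw,'axis from guards',(gl+gr)/2+71*fx,'nut img',P(432,193,75))
h,p=P(688,312,32),P(769,413,36)
print('head',h,'pom',p,np.linalg.norm(h-p),'(138) ang',np.arctan2(*(h-p)[::-1]))
print('jar',P(419,312,110),'mug',P(378,434,85))
for k in[(32,275),(180,263),(195,505),(45,515)]: print('tray',P(*k,20))
print('can',P(675,105,110),'cheese',P(88,140,65))
print(bot.read_q(),bot.read_tcp_pos())
E
```

```text
gl [592.98234974 131.74617666] gr [556.54966107 -79.58378358] 214.44741289899434 (218)
yaw -0.17071907550295076 axis from guards [644.73386826  14.01893447] nut img [645.03994577  11.76957597]
head [ 527.40858251 -267.2644962 ] pom [ 420.31129903 -353.12767413] 137.2673065678276 (138) ang 0.6757953444703128
jar [514.68483304  22.6095264 ] mug [389.36605883  62.68892536]
tray [554.91949106 447.85269571]
tray [571.35661914 286.07954374]
tray [310.4344351  259.34710761]
tray [296.30543113 420.13600161]
can [ 737.71792795 -241.38910403] cheese [697.42975593 383.44827051]
[-1.21528937e+00  5.27488939e-02  1.40163336e+00 -2.37343878e-05
  1.68858977e+00 -7.03058080e-02] [ 216.77897607 -477.87028855  238.56453205]
```

```bash
python3 - <<'E'
from h import *
q0=bot.read_q()
for n,p,y in[('wr',(457,-324,13),.676),('m+',(645-90*np.cos(.56),13-90*np.sin(.56),79),.56),('m-',(645-90*np.cos(-.9),13+90*np.sin(.9),79),-.9),('tray',(433,353,17),.1),('jar',(515,23,65),0),('jarplace',(410,-140,65),0)]:
    q=bot.ik(p,down(y)); print(n,None if q is None else np.round(q,2))
bot.movep([480,10,290],down(0)); print(bot.read_t(),bot.read_tcp_pos(),bot.read_q())
c=snap('wrist','w1'); print(proj(c,[[515,23,110],[645,13,112],[593,132,115],[557,-80,115]]), -np.array(c['R']).T@np.array(c['t']).ravel())
E
```

```text
wr [-0.68  0.34  1.54 -0.    1.26  0.21]
m+ [-0.13  0.29  1.47 -0.    1.39  0.88]
m- [ 0.08  0.35  1.38 -0.    1.41  2.55]
tray [ 0.62  0.34  1.54 -0.    1.27  2.09]
jar [-0.03  0.16  1.64 -0.    1.34  1.54]
jarplace [-0.41 -0.07  1.88 -0.    1.33  1.16]
2.1083 [480.01588834   9.38289529 289.8726901 ] [-5.72874565e-02 -8.15175270e-02  1.43331468e+00 -1.83030932e-04
  1.79001210e+00  1.51429125e+00]
[[303.6335109  140.07033575]
 [313.85553608 -26.55292775]
 [169.38812126  45.67024331]
 [423.28382955  91.08114827]] [557.59261831  10.48245567 423.9222358 ]
```

View pics/w1.png

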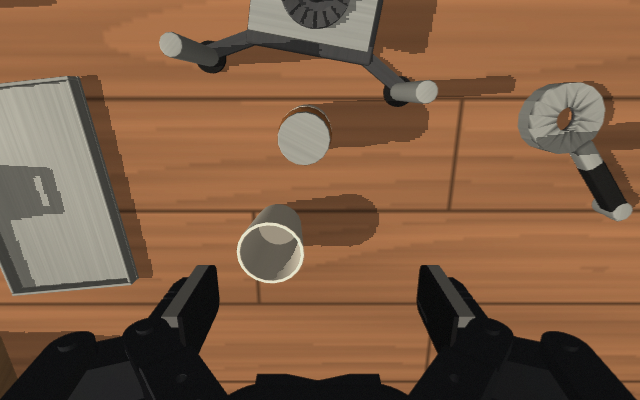

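The wrist view shows the post tops at (171,45) and (427,91), the lid at (304,138), the pommel at (623,212), and the wrench head with its bore near (563,117). The predictions agree within about 3 px. I'll recompute the mill from this picture and move the jar.

```bash
python3 - <<'E'
from h import *
c=ld('w1'); P=lambda u,v,z:unproj(c,(u,v),z)[:2]
gl,gr=P(171,45,115),P(427,91,115)
d=(gl-gr)/np.linalg.norm(gl-gr); fx=np.array([d[1],-d[0]])
print(np.linalg.norm(gl-gr),'yaw',np.arctan2(fx[1],fx[0]),'axis',(gl+gr)/2+71*fx)
j=P(304,138,110);print('jar',j,'pom',P(623,212,36))
print('head proj of est', proj(c,[[527.4,-267.3,32],[420.3,-353.1,36]]))
j=[514.5,23]
bot.movep([*j,160],down(0)); bot.line_to([*j,68],vel=150); bot.gripper_close(40); print(bot.read_gripper_width(),bot.read_force())
bot.line_to([*j,140],vel=200); bot.line_to([410,-140,140],vel=250); bot.line_to([410,-140,69.5],vel=120); print(bot.read_force())
bot.ungrasp(); bot.line_to([410,-140,230],vel=250)
# above wrench, back so the camera (78 ahead) sees it
bot.movep([457.2-60*.78,-323.6-60*.626,230],down(.676)); print(bot.read_t())
c=snap('wrist','w2'); print(proj(c,[[527.4,-267.3,32],[420.3,-353.1,36],[410,-140,110]]))
E
```

```text
216.86085131895754 yaw -0.16885268882023774 axis [645.27050816  11.78883974]
jar [516.85793554  22.64151028] pom [ 418.63766019 -354.38551395]
head proj of est [[567.80391611 118.56589588]
 [622.29685694 210.68952429]]
52.08215134633217 [0.29189371 0.17579885 5.76761871]
[ 0.06379217 -0.72368246 -1.27118068]
8.3167
[[320.14686344   2.85711614]
 [320.05958389 162.80186227]
 [ 53.85667708  -4.92021342]]
```

View pics/w2.png

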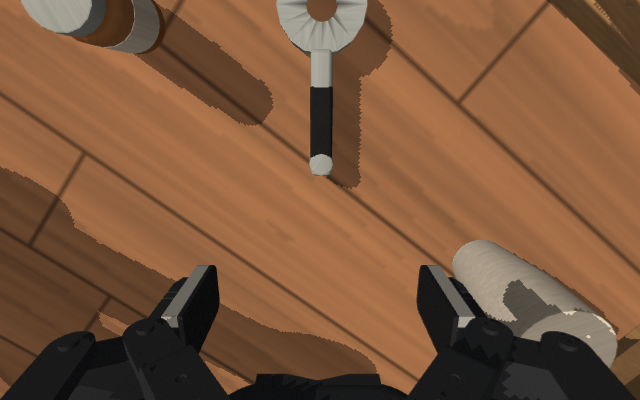

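The jar stands upright at its new spot, with its lid top-left in view. The wrench pommel is at (320.5,164) and the bore at about (321,6), so it lies as estimated to within 2 mm. I'll grasp it and hover over the stud.

```bash
cat >> h.py <<'E'
AX=np.array([645.2,12.2]); YAW=-.169; L=90.
def grip(th,z,ax=AX,L=L,off=0.):
    a=YAW+np.radians(th); u=np.array([np.cos(a),np.sin(a)])
    return [*(np.array(ax)-L*u),z], down(a+off)
E
python3 - <<'E'
from h import *
o=[456.9,-323.7]
bot.line_to([*o,100],vel=250); bot.line_to([*o,13],vel=120); print(bot.read_force()); bot.gripper_close(110); print('w',bot.read_gripper_width())
bot.line_to([*o,60],vel=100); print(bot.read_force(),bot.read_wrist_torque()); bot.line_to([*o,180],vel=250)
p,q=grip(38,165); bot.movep(p,q); print(bot.read_t(),bot.read_tcp_pos(),bot.read_force())
c=snap('wrist','w3'); print(proj(c,[[*AX,112],[*AX,184],[*AX,152]]), proj(c,[[567.,-94,115]]))
cv2.imwrite('pics/w3c.png',cv2.resize(c['frame'][60:310,170:470],None,fx=2.4,fy=2.4,interpolation=cv2.INTER_CUBIC))
E
```

```text
[-0.96943302  0.3305267   0.31357766]
w 18.659490759471453
[ 0.45126974 -0.35914381 -6.26368828] [-0.0771243   0.14630492  0.01085073]
13.0333 [565.65853761 -31.49058189 164.31537381] [ 0.2352447  -0.51375966 -5.81806695]
[[318.66019427  64.23569925]
 [319.35763697  47.33026797]
 [318.96050096  56.9565752 ]] [[412.68965132 276.54046396]]
```

View pics/w3.png

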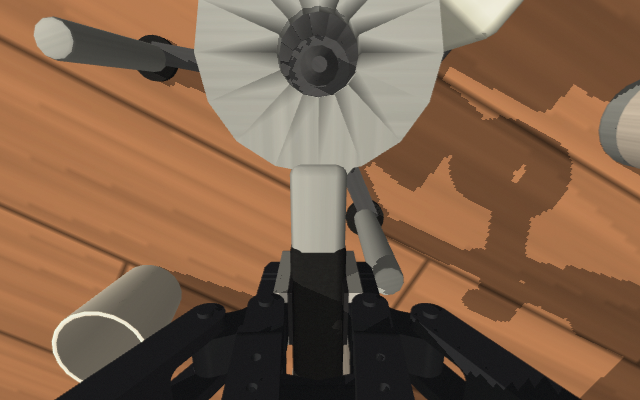

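View pics/w3c.png

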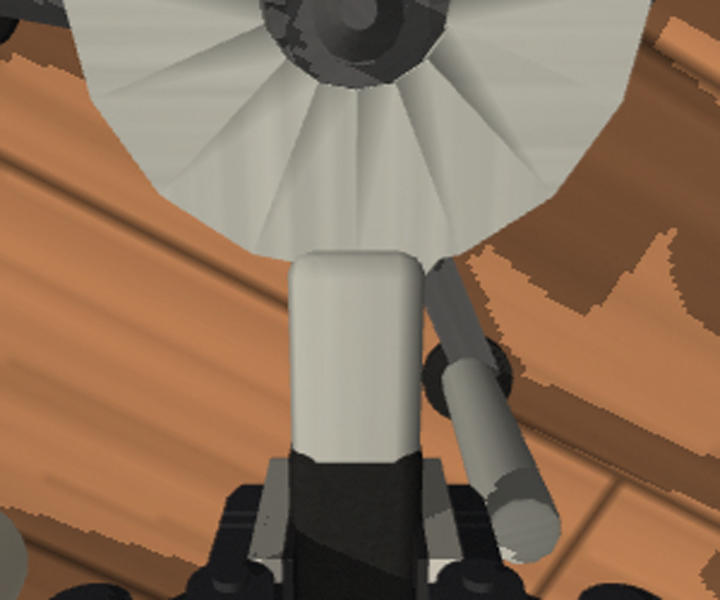

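The bore rim spans columns 277–358 and rows 6–97. The stud tip is at about (320,64), which agrees with my axis estimate. I'll compare the rim numerically.

```bash
python3 - <<'E'
from h import *
c=ld('w3'); t=np.linspace(0,6.283,60)
a=YAW+np.radians(38)
for D in(27,78):
  for z in (183.3,181.3):
    r=proj(c,np.column_stack([AX[0]+D/2*np.cos(t),AX[1]+D/2*np.sin(t),0*t+z])); print(D,z,r.min(0),r.max(0))
u=np.array([np.cos(a),np.sin(a)])
print(proj(c,[[*(AX-2*u),183.3]])-proj(c,[[*AX,183.3]]))
print('stud',unproj(c,(320,64),112))
E
```

```text
27 183.3 [275.26406407  -2.31791655] [363.4174511   93.75915294]
27 181.3 [276.01471607  -0.6149503 ] [362.60560042  93.69715769]
78 183.3 [ 191.33258707 -108.77251698] [447.47271466 172.02905846]
78 181.3 [ 193.60582458 -104.80471247] [445.14113264 170.72468931]
[[4.38477150e-03 7.06761605e+00]]
stud [645.61581921  11.65789201 112.        ]
```

```bash
sed -i 's/AX=np.array.*; YAW/AX=np.array([645.7,11.6]); YAW/; s/L=90\.$/L=88.8/' h.py; python3 - <<'E'
from h import *
for z,v in((130,150),(115,60),(104,60),(96,50),(90,40),(86,40),(83,30),(81,20),(79,20),(78,15)):
    p,q=grip(38,z); bot.line_to(p,q,vel=v); f=bot.read_force(); m=bot.read_wrist_torque(); print(z,np.round(bot.read_tcp_pos(),1),f.round(1),np.round(m,2))
    if np.linalg.norm(f-[0,0,-6])>25: break
print(bot.read_t()); c=snap('wrist','w4')
E
```

```text
130 [567.1 -31.2 129.5] [ 0.  -0.4 -5. ] [-0.04  0.14  0.02]
115 [567.3 -30.5 114.7] [-0.6 -0.1 -6. ] [-0.1   0.14  0.01]
104 [567.1 -30.5 103.3] [ 0.3 -0.7 -5.2] [-0.06  0.14  0.01]
96 [567.2 -30.5  95.4] [ 0.2 -0.1 -5.7] [-0.04  0.09  0.08]
90 [567.3 -30.5  89.6] [ 1.5  0.  -5.1] [-0.06  0.11  0.01]
86 [567.6 -30.5  85.9] [-0.1  0.3 -5.2] [-0.1   0.09 -0.01]
83 [567.7 -30.6  83.4] [-2.5 -0.4 -2.2] [-0.   0.1 -0. ]
81 [567.7 -30.6  81.2] [-2.  -0.4 -1.9] [-0.06  0.06  0.05]
79 [567.7 -30.6  79.4] [-2.9 -1.2  1.4] [-0.06  0.11  0.08]
78 [567.7 -30.7  79.2] [-7.3 -1.   7.4] [0.04 0.59 0.06]
16.0583
```

It's seated: contact came at TCP z ≈ 79.2 with the spring force felt before it. Now the first working stroke.

```bash
cat >> h.py <<'E'
def stroke(a,b,step,z=78.3,vel=120,lim=45):
    n=int(np.ceil(abs(b-a)/step)); out=[]
    for th in np.linspace(a,b,n+1)[1:]:
        p,q=grip(th,z); bot.line_to(p,q,vel=vel); f=bot.read_force(); al=YAW+np.radians(th)
        u=np.array([np.cos(al),np.sin(al)]); w=np.array([-u[1],u[0]])  # w: resistance + when...
        out.append((round(th,1),round(float(f[:2]@w),1),round(float(f[:2]@u),1),round(float(f[2]),1)))
        if np.linalg.norm(f)>lim: break
    return th,out
E
python3 - <<'E'
from h import *
th,o=stroke(38,-40,6); print(*o,sep='\n'); print(bot.read_tcp_pos(),grip(th,78.3)[0],bot.read_t())
E
```

```text
(np.float64(32.0), -0.7, -1.3, 4.1)
(np.float64(26.0), -1.7, -8.2, 7.7)
(np.float64(20.0), -3.3, -8.8, 8.3)
(np.float64(14.0), -2.6, -8.8, 8.9)
(np.float64(8.0), -3.4, -8.7, 9.7)
(np.float64(2.0), -2.6, -9.1, 9.4)
(np.float64(-4.0), -3.8, -8.2, 8.6)
(np.float64(-10.0), -4.6, -8.7, 9.5)
(np.float64(-16.0), -4.0, -7.9, 9.3)
(np.float64(-22.0), -4.3, -7.9, 9.3)
(np.float64(-28.0), -4.9, -6.6, 8.9)
(np.float64(-34.0), -4.1, -5.5, 9.0)
(np.float64(-40.0), -4.1, -6.4, 7.5)
[588.36914441  79.77867667  79.19538802] [np.float64(588.2449600390178), np.float64(79.30789010951328), 78.3] 19.4667
```

```bash
sed -i 's/round(float(f\[2\]),1)))/round(float(f[2]),1),round(float(bot.read_wrist_torque()[2]),2)))/; s/round(th,1)/round(float(th),1)/' h.py; python3 - <<'E'
from h import *
th,o=stroke(-40,40,10); print(*o,sep='\n'); print(bot.read_tcp_pos(),bot.read_t())
c=snap('wrist','w5')
th,o=stroke(40,-40,6); print(*o,sep='\n'); print(bot.read_tcp_pos(),bot.read_t())
c=snap('top','top5'); cv2.imwrite('pics/top5c.png',cv2.resize(c['frame'][150:240,260:380],None,fx=5,fy=5,interpolation=cv2.INTER_CUBIC))
E
```

```text
(-30.0, 0.3, -2.8, 5.5, 0.08)
(-20.0, 1.7, -3.6, 5.3, 0.23)
(-10.0, 1.0, -4.7, 6.3, 0.15)
(0.0, 0.1, -4.2, 6.8, 0.13)
(10.0, 2.0, -5.0, 7.6, 0.16)
(20.0, 1.6, -5.1, 8.1, 0.15)
(30.0, 1.4, -5.0, 8.7, 0.31)
(40.0, 0.9, -5.3, 7.8, 0.23)
[569.44335105 -33.69406302  79.11936936] 22.0667
(34.3, -0.8, -2.7, 5.6, -0.21)
(28.6, -2.2, -6.7, 8.0, -0.05)
(22.9, -1.3, -8.2, 9.8, 0.19)
(17.1, -1.1, -9.6, 9.9, 0.09)
(11.4, -2.2, -9.9, 10.1, 0.12)
(5.7, -1.9, -8.9, 10.8, 0.05)
(0.0, -2.6, -8.8, 10.2, 0.04)
(-5.7, -2.2, -8.3, 11.0, -0.02)
(-11.4, -3.3, -8.8, 9.6, -0.01)
(-17.1, -4.3, -7.9, 9.2, -0.02)
(-22.9, -2.4, -7.5, 9.2, -0.08)
(-28.6, -4.2, -7.2, 10.1, -0.08)
(-34.3, -3.4, -6.4, 9.3, -0.04)
(-40.0, -3.6, -5.2, 8.8, -0.13)
[588.39451074  79.79647483  79.16008546] 25.6167
```

View pics/w5.png

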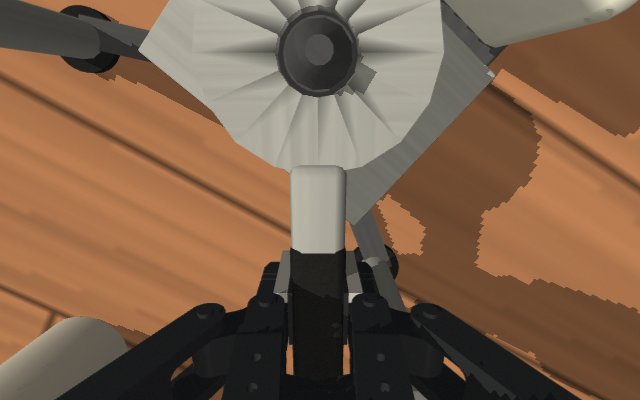

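```bash
python3 - <<'E'
from h import *
th,o=stroke(-40,40,16); print(o[-1],bot.read_t())
th,o=stroke(40,-40,5,lim=40); print(*o,sep='\n'); print(bot.read_tcp_pos(),grip(th,78.3)[0],bot.read_force(),bot.read_t())
snap('scene','scene6')
E
```

```text
(40.0, 1.5, -5.8, 8.1, 0.21) 27.8333
(35.0, -0.6, -2.5, 5.3, -0.18)
(30.0, -3.1, -4.5, 6.2, -0.15)
(25.0, -2.1, -8.1, 8.0, 0.15)
(20.0, -10.2, -9.2, 8.7, 1.58)
(15.0, -21.5, -8.3, 6.6, 3.05)
(10.0, -39.8, -1.3, 4.0, 2.76)
(5.0, -51.6, -2.3, 7.9, 4.09)
[557.58435906   7.23639019  79.22875875] [np.float64(557.196443393975), np.float64(18.849859866515764), 78.3] [ -6.52916088 -51.27641535   7.86034868] 29.5833
```

A hard stop appeared at about 20° of the third stroke: 50 N and 4 N m, against about 5 N when driving. I'll back off, repeat the stroke to confirm, and look.

```bash
python3 - <<'E'
from h import *
th,o=stroke(10,40,15); print(*o)
th,o=stroke(40,12,4,lim=30); print(*o,sep='\n'); print(bot.read_tcp_pos(),bot.read_t())
th,o=stroke(th,26,9); print(*o)
c=snap('wrist','w7'); s=ld('scene6'); 
b=proj(s,[[*AX,60]])[0].astype(int); print(b)
cr=cv2.resize(s['frame'][b[1]-35:b[1]+45,b[0]-40:b[0]+40],None,fx=5,fy=5,interpolation=cv2.INTER_CUBIC)
cv2.imwrite('pics/w7s.png',np.hstack([cv2.resize(c['frame'],(400,250)),cr[:250]]) if 0 else c['frame'])
print(bot.read_t())
E
```

```text
(25.0, -1.7, -6.1, 7.0, 0.15) (40.0, 0.4, -4.3, 5.9, 0.07)
(36.0, -3.5, -2.8, 5.4, -0.26)
(32.0, -4.6, -1.0, 4.7, -0.41)
(28.0, -2.4, -0.8, 5.5, -0.4)
(24.0, -6.0, -5.1, 7.5, 0.0)
(20.0, -13.5, -4.4, 5.9, 1.22)
(16.0, -21.9, -3.5, 5.7, 2.45)
(12.0, -31.2, -3.8, 6.3, 3.54)
[557.02814266   1.75931921  78.62718495] 32.2917
(19.0, -16.1, -4.4, 7.2, 1.84) (26.0, -2.9, -4.5, 8.7, -0.07)
[322 220]
32.8917
```

View pics/w7.png

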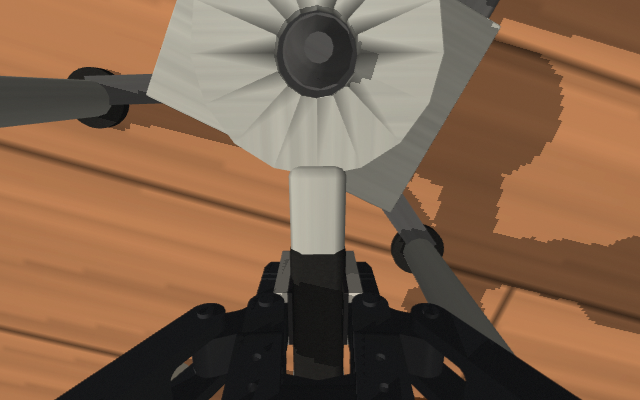

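The wrench is still straight in the fingers with the stud centred in the bore, and the stop repeats at about 24°, an angle that strokes 1 and 2 passed freely. The nut is tight. Now off the nut and into the tray.

```bash
python3 - <<'E'
from h import *
for z,v in((84,30),(95,60),(175,150)):
    p,q=grip(26,z); bot.line_to(p,q,vel=v); print(z,bot.read_force().round(1))
ty=.105; C=np.array([433.2,353.4]); o=C-34.5*np.array([np.cos(ty),np.sin(ty)])
p=list(p); bot.line_to([p[0]-60,p[1]+60,190],vel=250)
bot.movep([*o,180],down(ty)); bot.line_to([*o,40],vel=200); print(bot.read_force().round(1))
for z in(24,21,19,18,17,16):
    bot.line_to([*o,z],vel=30); f=bot.read_force(); print(z,bot.read_tcp_pos()[2],f.round(1))
    if f[2]>3: break
bot.ungrasp(); bot.line_to([*o,60],vel=80); bot.line_to([o[0],o[1],250],vel=250)
bot.movep([330,150,330],down(.3)); bot.wait(.5); print(bot.read_t())
snap('top','top8'); snap('scene','scene8')
im=ld('top8')['frame']; cv2.imwrite('pics/top8c.png',cv2.resize(im[130:290,150:435],None,fx=2.8,fy=2.8,interpolation=cv2.INTER_CUBIC))
E
```

```text
84 [ 2.1 -5.  -3.1]
95 [-0.3 -0.7 -6.1]
175 [-0.   0.1 -6.1]
[ 0.3  1.2 -5. ]
24 24.002686012894085 [ 0.2 -0.3 -6. ]
21 20.81014403594442 [ 0.4  0.5 -5.6]
19 18.833809207904533 [ 0.1 -0.5 -5.7]
18 18.10463942090928 [ 0.6 -0.4 -4.5]
17 17.78011188253021 [-2.4 -1.6  4.1]
42.15
```

View pics/top8c.png

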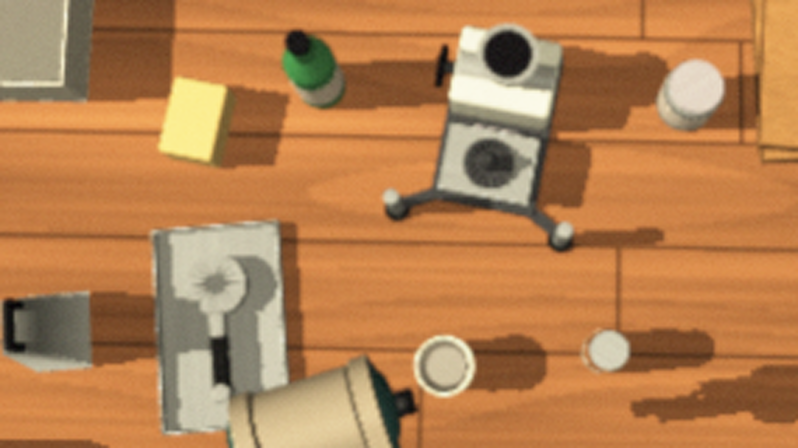

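View pics/scene8.png

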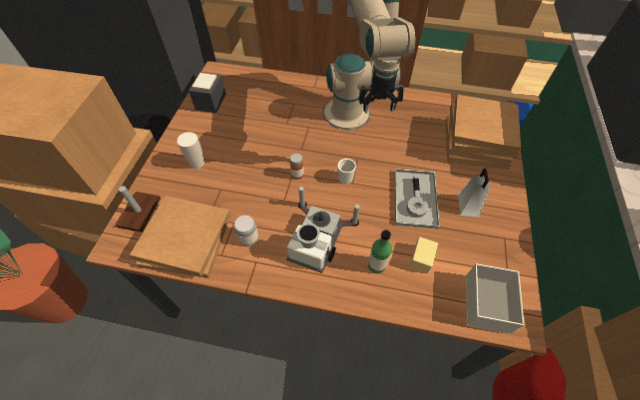

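The wrench lies flat in the tray, the jar stands upright clear of the mill, and the bystanders look unmoved. Handing in.

```bash
python3 -c "
from h import *
print(bot.read_force(),bot.read_t(),bot.sign_off())"
```

```text
the job is handed in; nothing more can be done
[ 0.72773239 -1.06351564  0.00602122] 42.25 None
```

The job is done and handed in at 42 s of the 72 s allowed; `sign_off` gave no verdict.

- **Jar:** I moved it to about (410, -140) mm, some 280 mm from the nut. It stands upright on the bare counter.
- **Nut:** The wrench stayed seated for three working strokes. On the third it met a hard stop, with over 50 N at the grip against about 5 N while driving. A repeat stroke met the same stop at the same handle angle.
- **Wrench:** It lies flat near the middle of the tray, released, and the arm is clear. The last pictures show the bystanders standing where they were.

**Not fully confirmed:**
- **Nut angle:** I did not measure it from a picture. "Tight" rests on the repeatable stop and on about 2.4 rad of rotation estimated from the strokes, plus its unknown starting angle.
- **Driving torque:** While driving, the wrist readings gave only about 0.3 to 0.4 N m, below the stated 0.9 N m. I take this as the force relaxing after each small step.
- **Overload at the stop:** The first contact passed my own 40 N step limit, reaching about 52 N, still well below the 120 N wrist limit.

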